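Hang the nesting wine measures on the hook

ROBOT

A 6-joint arm with a two-finger parallel gripper is mounted at the origin on a cart in front of the work surface, level with it; the furniture and walls round the work are solid. World frame = base frame: x ahead of the robot, y to its left, z up, the work surface at z = 0. Lengths are in m, angles in rad, forces in N, time in s.
With the tool pointing down it reaches from about 0.35 to 1 m from the base axis. Payload 7.1 kg.
Tool frame: the origin (TCP) lies between the finger pads; the fingertips stand 22 mm ahead of it and the grasp point (between the pads) lies 3 mm ahead of it; z points along the fingers, y is the line along which they close (so a half turn about z gives the same grasp; the last joint's range is limited). The gripper opens to 85 mm and grips with 20 to 120 N. Pads are 22 mm wide; open, the fingers measure 114 mm over their backs; the gripper's body (76 mm by 85 mm) begins 54 mm behind the grasp point. The pads swing forward as they close: fully open they stand 13 mm farther back than shut.
Start: joints at [-1.214, 0.423, 1.63, -0, 1.089, -0.019], TCP at [0.229, -0.581, 0.253] pointing down, gripper open.
Joint ranges: [-3, 3], [-0.9, 2.11], [0.09, 2.58], [-1.31, 4.45], [0.11, 2.69], [-2.54, 2.54]. Speed limits (rad/s): [2.39, 2.39, 3.01, 3.14, 3.14, 3.14].

INTERFACE

Orientations are given as a rotation vector (axis times angle).
In Python, from rig import manip gives the robot as it stands. The module is installed in compiled form; this text tells all that it offers. Calls block until the motion is done:
- manip.move_to(position, orientation): joint-space move of the TCP to a pose.
- manip.servo_line(position, orientation=None, rate=0.15): straight line of the TCP; orientation=None keeps the orientation; rate is the mean speed in m/s.
- manip.set_joints(angles): joint-space move.
- manip.command_gripper(opening, f_grip=None): finger opening in m; f_grip is the grip in N (None keeps the last); returns when the fingers have stopped.
- manip.hold(seconds).
- manip.solve_ik(position, orientation): joint angles nearest the present ones, or None.
- manip.camera(name): name is "side" or "top" or "wrist"; returns a dict with "image" (480x640x3 uint8, red, green, blue), "fx", "fy", "cx", "cy" (pixels), "cam_to_world" (4x4, takes a point from camera to world coordinates); the wrist camera has in their place "mount" (4x4, takes a point from camera to tool coordinates, whose origin is the TCP and whose axes are the flange's). Camera axes: x right, y down, z forward; pixel columns grow to the right and rows downward; lengths in m; the calibration is good to about 2 mm. A picture is of the moment at which its call begins: read the wrist's pose just before it. There is no depth.
A pose or a line that the arm cannot do raises manip.IKError and nothing moves.
- manip.sign_off(): hands the job in; it is judged then, once.
Readings, each from a call of its own:
- manip.get_time(): time.
- manip.get_joint_positions(): joint angles.
- manip.get_joint_vel(): joint speeds.
- manip.get_tau(): joint torques, N m.
- manip.get_position(): TCP position.
- manip.get_ee_rot(): TCP orientation.
- manip.get_contact_force(): force on the tool from outside, world axes, zero at the start.
- manip.get_torque(): the same for the moment, N m.
- manip.get_width(): finger opening in m.
- manip.get_grip_force(): force on a finger pad.
Only numpy, scipy, OpenCV 4.12 (cv2) and the standard library are available. Lean on these libraries where they do the work, as an engineer would, in place of code of your own. Each camera call takes 0.05 s, during which the arm holds its last target. There are 200 camera calls.

TASK

Hang the three wine measures on the stand's hook by their eyes, mouths towards the robot: the large copper one first, then the medium steel one, then the small brass one. Slide each one back along the hook and press it gently but firmly home, the large one against the stop collar and each smaller one against the measure behind it so that its bowl nests in the bigger bowl, before fetching the next. Use no rough force on the measures or the hook, leave all three hanging freely, and leave the other things on the chest where they are.

Things in the scene. Friction and masses are not known exactly. Their poses are not given: they have to be found in the camera images.
- large_measure: Large copper-coloured wine measure: a shallow round bowl with an upright handle that has a teardrop eye. Origin in the eye, where the hook's shank axis runs when it hangs. Own -x: bowl's mouth, x: bowl's back, z: up the handle. Starts standing on the chest on its bowl's 36 mm wide flat foot, handle up, origin 105 mm up, mouth towards the robot within 0.3 rad. Loose, 0.09 to 0.2 kg
- large_tab (a point): centre of its flat-sided grip tab, above the eye, 26 mm above the body's origin: 14 mm wide in y, 10 mm deep in x, 25 mm tall clear of the eye's roof
- large_bowl (a point): on the bowl's axis, 64 mm below the body's origin; bowl 80 mm across outside, wall 3 mm, reaching in x from 12 mm before to 14 mm behind this point
- medium_measure: Medium steel-coloured wine measure: a shallow round bowl with an upright handle that has a teardrop eye. Origin in the eye, where the hook's shank axis runs when it hangs. Own -x: bowl's mouth, x: bowl's back, z: up the handle. Starts standing on the chest on its bowl's 26 mm wide flat foot, handle up, origin 95 mm up, mouth towards the robot within 0.3 rad. Loose, 0.09 to 0.2 kg
- medium_tab (a point): centre of its flat-sided grip tab, above the eye, 26 mm above the body's origin: 22 mm wide in y, 10 mm deep in x, 25 mm tall clear of the eye's roof
- medium_bowl (a point): on the bowl's axis, 64 mm below the body's origin; bowl 60 mm across outside, wall 3 mm, reaching in x from 12 mm before to 14 mm behind this point
- small_measure: Small brass-coloured wine measure: a shallow round bowl with an upright handle that has a teardrop eye. Origin in the eye, where the hook's shank axis runs when it hangs. Own -x: bowl's mouth, x: bowl's back, z: up the handle. Starts standing on the chest on its bowl's 20 mm wide flat foot, handle up, origin 85 mm up, mouth towards the robot within 0.3 rad. Loose, 0.09 to 0.2 kg
- small_tab (a point): centre of its flat-sided grip tab, above the eye, 26 mm above the body's origin: 30 mm wide in y, 10 mm deep in x, 25 mm tall clear of the eye's roof
- small_bowl (a point): on the bowl's axis, 64 mm below the body's origin; bowl 40 mm across outside, wall 3 mm, reaching in x from 12 mm before to 14 mm behind this point
- hook_stand: the whole stand, fixed to the chest: foot plate 124 mm across, dark post, steel hook shank, and a black stop collar (20 mm across, 12 mm thick, rigid, fixed) round the shank. The collar's front face is 63 to 83 mm behind hook_root; where is not reported and must be felt. Origin under the foot plate's middle, 125 mm behind and 170 mm below hook_root
- hook_root (a point): on the axis of the hook's level shank (8 mm round bar), where the upturned tip begins, 170 mm above the chest. Own x runs along the shank to the post, away from the robot; z up. A measure hangs with its origin on this axis, the eye's V roof resting on the bar. A press of 6 to 12 N seats it; over 25 N bruises it
- hook_tip (a point): end of the upturned tip's axis, 8 mm before and 7 mm above hook_root, 8 mm round (top 11 mm above the shank's axis). The measures' eyes are 16 mm wide, from 18 mm below the origin up to a 90 degree V roof (apex 5.7 mm above it), frame 14 mm deep in x (7 each way), 24 mm wide; an eye passes the tip with its origin 8 to 13 mm above the shank's axis
- beaker: small stoneware beaker, 63 mm across, 80 mm tall, bystander; origin under its centre
- tasting_glass: stemmed tasting glass, 64 mm across, 155 mm tall, bystander; origin under its centre
- cork_a: wine cork lying down, 23x43 mm, bystander; origin under its centre
- cork_b: wine cork lying down, 23x46 mm, bystander; origin under its centre
- foil_knife: black foil cutter, 33x46x14 mm, bystander; origin under its centre
Things that resemble listed ones, but are neither listed nor needed, are in the scene too. Several things have the shape of the large_measure; the one meant has the colours described above.

How it is judged:
On the way, in this order (a step that is already met when the one before it is completed fails the run):
1. the large measure hangs on the hook and is pressed back against the stop collar (at least 4 N) (y of large_measure in the frame of hook_root between -0.004 and 0.004 m and z of large_measure in the frame of hook_root between -0.004 and 0.006 m and angle between large_measure's own z axis and vertical below 0.15 rad and x of large_measure in the frame of hook_root above 0.05 m and contact force between large_measure and hook_stand above 4 N), for 0.2 s.
2. the medium measure hangs on the hook, nested in the large one, and is pressed against it (at least 4 N) (y of medium_measure in the frame of hook_root between -0.004 and 0.004 m and z of medium_measure in the frame of hook_root between -0.004 and 0.006 m and angle between medium_measure's own z axis and vertical below 0.15 rad and x of medium_measure in the frame of large_measure between -0.017 and -0.011 m and contact force between medium_measure and large_measure above 4 N), for 0.2 s.
3. the small measure hangs on the hook, nested in the medium one, and is pressed against it (at least 4 N) (y of small_measure in the frame of hook_root between -0.004 and 0.004 m and z of small_measure in the frame of hook_root between -0.004 and 0.006 m and angle between small_measure's own z axis and vertical below 0.15 rad and x of small_measure in the frame of medium_measure between -0.017 and -0.011 m and contact force between small_measure and medium_measure above 4 N), for 0.2 s.
At the end, for the whole second after the job is handed in: All three hang plumb (within 0.15 rad) on the shank, eyes seated on it within 4 mm, the large one at the back at the stop collar, the medium one 14 mm before it and the small one 14 mm before that (gaps under 3 mm), at rest (y of large_measure in the frame of hook_root between -0.004 and 0.004 m and z of large_measure in the frame of hook_root between -0.004 and 0.004 m and angle between each of large_measure, medium_measure, small_measure's own z axis and vertical below 0.15 rad and y of medium_measure in the frame of hook_root between -0.004 and 0.004 m and z of medium_measure in the frame of hook_root between -0.004 and 0.004 m and y of small_measure in the frame of hook_root between -0.004 and 0.004 m and z of small_measure in the frame of hook_root between -0.004 and 0.004 m and x of large_measure in the frame of hook_root above 0.05 m and x of medium_measure in the frame of large_measure between -0.017 and -0.011 m and x of small_measure in the frame of medium_measure between -0.017 and -0.011 m and linear speed of each of large_measure, medium_measure, small_measure below 0.02 m/s and angular speed of each of large_measure, medium_measure, small_measure below 0.2 rad/s); the robot touches nothing.
It fails at once if a measure is forced against the hook stand or another measure with more than 25 N (contact force between any of large_measure, medium_measure, small_measure and hook_stand above 25 N or contact force between any of medium_measure, small_measure and large_measure above 25 N or contact force between small_measure and medium_measure above 25 N).
It fails at once if a bystander is moved by more than 20 mm (distance of any of beaker, tasting_glass, cork_a, cork_b, foil_knife from where it was at the start of the episode above 0.02 m).
It also fails if it takes over 72 s, if anything falls off the work surface, if the arm or the gripper's body presses on something with over 40 N, if the wrist force passes 120 N, or if a joint passes its speed limit or range.

## Working session

There is one attempt and no reset: what is moved stays moved. The work goes in short steps, each a Python script; the robot and the scene stay as the last script left them, time stands still between calls to the robot, and variables do not carry over. Pictures are saved under pics/ and viewed, at most 13 in all, crops included, and the job is handed in when it is done.

```bash
mkdir -p pics; python3 - <<'E'
from rig import manip
import cv2,numpy as np,pickle
d={}
for n in("top","side"):
    c=manip.camera(n);d[n]=c;cv2.imwrite(f"pics/{n}0.png",c["image"][:,:,::-1])
    print(n,c["fx"],c["cx"],c["cy"],np.round(c["cam_to_world"],3).tolist())
pickle.dump(d,open("v0.pkl","wb"))
c=manip.camera("wrist");print(np.round(c["mount"],3).tolist(),c["fx"],manip.get_ee_rot(),manip.get_time())
E
```

```text
top 549.5157083027296 309.70716712303505 242.52665816644728 [[-0.014, -0.995, 0.104, 0.388], [-1.0, 0.015, 0.011, 0.015], [-0.012, -0.103, -0.995, 1.283], [0.0, 0.0, 0.0, 1.0]]
side 558.3800503823506 329.4392277041269 236.1219883999348 [[0.732, 0.602, -0.32, 0.917], [0.682, -0.642, 0.35, -0.423], [0.006, -0.474, -0.88, 1.252], [0.0, 0.0, 0.0, 1.0]]
[[-0.0, -0.96, -0.279, 0.07], [1.0, -0.0, -0.0, 0.0], [0.0, -0.279, 0.96, -0.119], [0.0, 0.0, 0.0, 1.0]] 363.7327477114269 [-3.08514497e+00 -5.86656112e-01  3.34975818e-04] 0.15
```

View pics/top0.png

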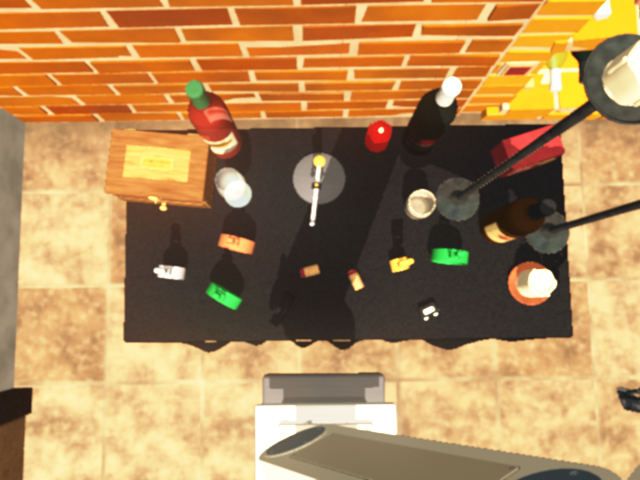

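View pics/side0.png

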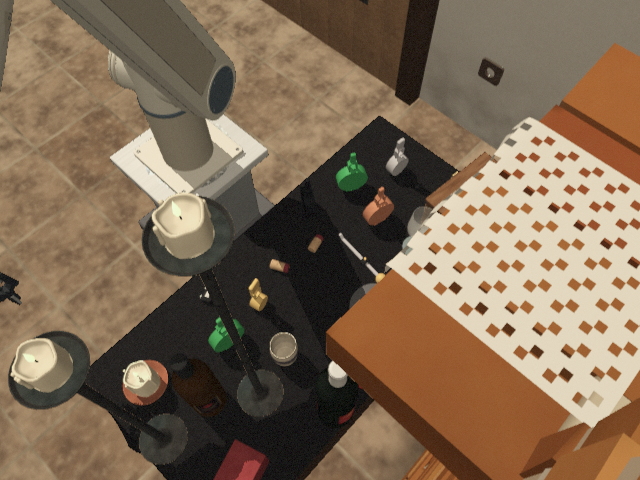

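Top view: the copper measure is at about (237,243), steel (171,271), brass (401,265). The hook runs from its tip at (312,223) to the post at (319,160), and there are green decoys at (224,296) and (450,257). The side view shows the same things, with a piece of furniture near the camera. Next I'll zoom in on the relevant spots.

```bash
python3 - <<'E'
import cv2,numpy as np,pickle
d=pickle.load(open("v0.pkl","rb"))
def crop(n,u,v,r=28):
    im=d[n]["image"][v-r:v+r,u-r:u+r,::-1]
    return cv2.resize(im,(264,264),interpolation=cv2.INTER_NEAREST)
rows=[np.hstack([crop("top",237,243,22),crop("top",171,271,22),crop("top",401,265,22)]),
 np.hstack([crop("side",378,206,22),crop("side",398,158,22),crop("side",258,296,22)])]
cv2.imwrite("pics/c1.png",np.vstack(rows))
h=np.hstack([cv2.resize(d["top"]["image"][140:235,280:360,::-1],(400,475)),cv2.resize(d["side"]["image"][220:315,330:410,::-1],(400,475))])
cv2.imwrite("pics/c2.png",h)
E
```

```text
(no output)
```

View pics/c1.png

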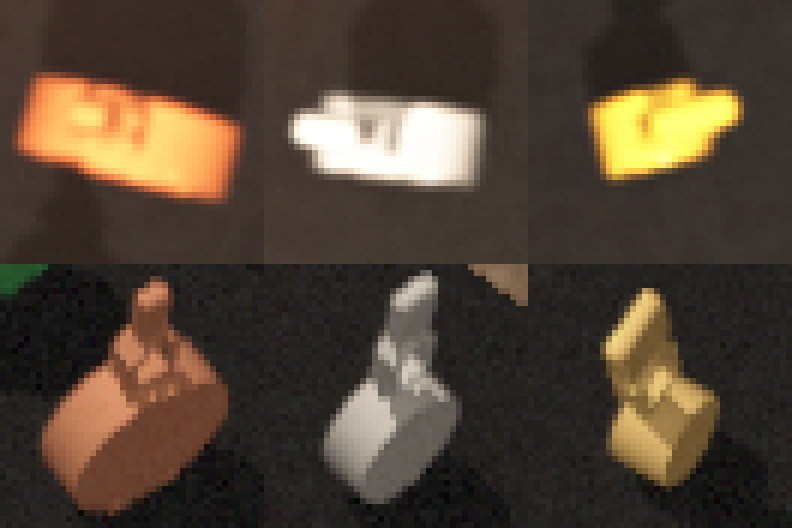

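View pics/c2.png

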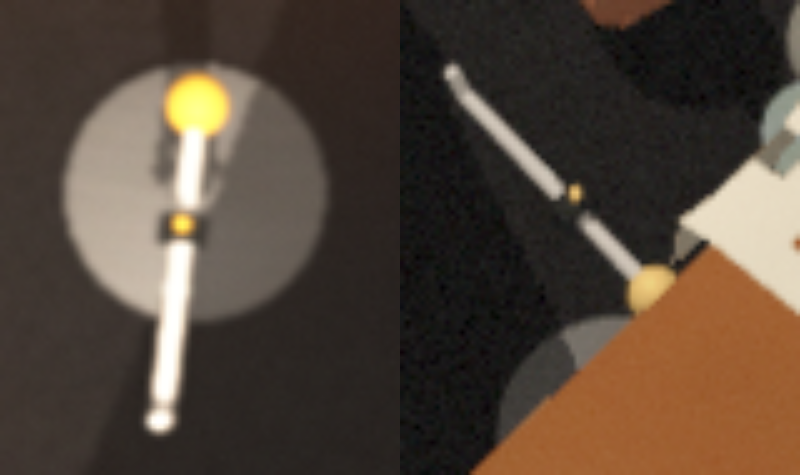

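The crops show the tab tops, the bowl faces and the shank, collar and finial clearly. Next I'll compute coarse positions, retract clear of the candlesticks, and look at the hook from the wrist camera.

```bash
cat > h.py <<'E'
from rig import manip as m
import cv2,numpy as np,pickle
from scipy.spatial.transform import Rotation as R
def ori(yaw,flip=False): # tool down, tool x along +X (or -X) turned by yaw
    r=R.from_matrix(np.diag([1.,-1,-1])) if not flip else R.from_matrix(np.diag([-1.,1,-1]))
    return (R.from_euler('z',yaw)*r).as_rotvec()
def ray(c,uv,z):
    T=c["T"]; p=np.array([(uv[0]-c["cx"])/c["fx"],(uv[1]-c["cy"])/c["fy"],1])
    w=T[:3,:3]@p; o=T[:3,3]; return o+w*(z-o[2])/w[2]
def shot(n,save=None):
    W=np.eye(4);W[:3,3]=m.get_position();W[:3,:3]=R.from_rotvec(m.get_ee_rot()).as_matrix()
    c=m.camera(n); c["T"]=W@c["mount"] if n=="wrist" else c["cam_to_world"]
    if save: cv2.imwrite(f"pics/{save}.png",c["image"][:,:,::-1]);pickle.dump(c,open(f"pics/{save}.pkl","wb"))
    return c
E
python3 - <<'E'
from h import *
d=pickle.load(open("v0.pkl","rb"))
for c in d.values(): c["T"]=c["cam_to_world"]
t,s=d["top"],d["side"]
print("shank top",ray(t,(313,216),.17),ray(t,(318.4,169),.17),"ball",ray(t,(319.4,161),.18))
print("side shank",ray(s,(342.5,238.5),.17),ray(s,(377,275),.17))
for n,tt,u,v,bt in(("L",.1435,381.3,188,(237,241)),("M",.1335,398-22+164/6+6,158-22+12/6,(171,271)),("S",.1235,0,0,(401,265))):
    pass
crops={"L":((237,243),(378,206),.105),"M":((171,271),(398,158),.095),"S":((401,265),(258,296),.085)}
tab={"L":(152,288),"M":(415-264,283),"S":(638-528,305)}   # side tab-top centre in crop
bowl={"L":(130,140),"M":(395-264,140),"S":(650-528,140)}
for k,((u,v),(us,vs),z) in crops.items():
    a=tab[k];b=bowl[k]
    print(k,"tab side",ray(s,(us-22+a[0]/6,vs-22+(a[1]-264)/6),z+.0365),"bowl top",ray(t,(u-22+b[0]/6,v-22+b[1]/6),z-.03))
p=m.get_position()
print(m.get_joint_positions())
m.servo_line([.15,-.38,.36],rate=.25)
q=m.get_joint_positions();print(q)
for f in(0,1):
    for P in([.45,0,.33],[.62,0,.2],[.48,.3,.15],[.5,.2,.15],[.48,-.2,.15]): print(f,P,m.solve_ik(P,ori(0,f)))
E
```

```text
shank top [0.55836768 0.02002894 0.17      ] [0.65621037 0.00745982 0.17      ] ball [0.67047369 0.00522329 0.18      ]
side shank [0.5495118  0.02258343 0.17      ] [0.66206137 0.00777316 0.17      ]
L tab side [0.51561181 0.19754742 0.1415    ] bowl top [0.51224128 0.19021451 0.075     ]
M tab side [0.45332769 0.34882997 0.1315    ] bowl top [0.45294254 0.33821373 0.065     ]
S tab side [ 0.46251024 -0.16834197  0.1215    ] bowl top [ 0.45943869 -0.17048765  0.055     ]
[-1.21399578e+00  4.23698399e-01  1.63048827e+00 -1.63117000e-05
  1.08859040e+00 -1.90151980e-02]
[-1.22394558e+00 -3.84082662e-02  1.95278556e+00  1.89193458e-05
  1.22704957e+00 -2.89574078e-02]
0 [0.45, 0, 0.33] [-2.64475276e-02  6.50932668e-02  1.91798816e+00 -4.44089210e-16
  1.15851122e+00  1.54434880e+00]
0 [0.62, 0, 0.2] [-1.91947270e-02  4.78431059e-01  1.67985803e+00 -4.44089210e-16
  9.83303569e-01  1.55160160e+00]
0 [0.48, 0.3, 0.15] [ 5.37574475e-01  4.78057596e-01  1.83005368e+00 -4.44089210e-16
  8.33481382e-01  2.10837080e+00]
0 [0.5, 0.2, 0.15] [ 3.58406833e-01  4.44747116e-01  1.89105942e+00 -4.44089210e-16
  8.05786119e-01  1.92920316e+00]
0 [0.48, -0.2, 0.15] [-4.17677733e-01  4.22428869e-01  1.93142391e+00 -4.44089210e-16
  7.87739878e-01  1.15311859e+00]
1 [0.45, 0, 0.33] [-2.64475276e-02  6.50932668e-02  1.91798816e+00 -4.44089210e-16
  1.15851122e+00 -1.59724385e+00]
1 [0.62, 0, 0.2] [-1.91947270e-02  4.78431059e-01  1.67985803e+00 -4.44089210e-16
  9.83303569e-01 -1.58999105e+00]
1 [0.48, 0.3, 0.15] [ 5.37574475e-01  4.78057596e-01  1.83005368e+00 -4.44089210e-16
  8.33481382e-01 -1.03322185e+00]
1 [0.5, 0.2, 0.15] [ 3.58406833e-01  4.44747116e-01  1.89105942e+00 -4.44089210e-16
  8.05786119e-01 -1.21238949e+00]
1 [0.48, -0.2, 0.15] [-4.17677733e-01  4.22428869e-01  1.93142391e+00 -4.44089210e-16
  7.87739878e-01 -1.98847406e+00]
```

```bash
python3 - <<'E'
from h import *
m.move_to([.40,-.02,.36],ori(-.13,True))
m.move_to([.57,.018,.33],ori(-.13,True)); m.hold(.2); a=shot("wrist","hookw")
m.move_to([.513,.195,.27],ori(-.24,True)); m.hold(.2); b=shot("wrist","Lw")
print(m.get_time(),m.get_position())
im=np.hstack([a["image"],b["image"]])[:,:,::-1]
cv2.imwrite("pics/w1.png",cv2.resize(im,(800,300),interpolation=cv2.INTER_AREA))
E
```

```text
4.9167 [0.51373604 0.19397794 0.27048506]
```

View pics/w1.png

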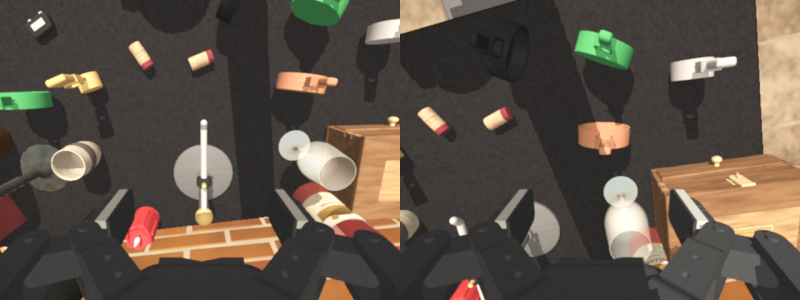

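The left picture (hook) shows the shank from its tip at about (203,125) to the finial at (204,215), straight down the image. The right picture (copper measure) shows it level at (604,138), with its tab centred at about (604,150).

```bash
cat >> h.py <<'E'
HUE={"L":(4,14,90),"M":None,"S":(17,32,90)}
def mask(c,k):
    h=cv2.cvtColor(c["image"],cv2.COLOR_RGB2HSV).astype(int)
    if k=="M": b=(h[...,1]<45)&(h[...,2]>120)
    else: lo,hi,s=HUE[k]; b=(h[...,0]>=lo)&(h[...,0]<=hi)&(h[...,1]>s)&(h[...,2]>70)
    return b.astype(np.uint8)
def proj(c,P):
    p=np.linalg.inv(c["T"])@np.r_[P,1]; return np.array([c["cx"]+c["fx"]*p[0]/p[2],c["cy"]+c["fy"]*p[1]/p[2]])
def blob(b,uv):
    n,l,st,ce=cv2.connectedComponentsWithStats(b)
    ok=[i for i in range(1,n) if st[i,4]>60]
    i=min(ok,key=lambda i:np.hypot(*(ce[i]-uv))); return l==i
def tab(c,k,guess,z):   # z: tab top height; returns tab-top back edge centre, bowl axis line info
    B=blob(mask(c,k),proj(c,guess)); v,u=np.nonzero(B)
    r=[(vv,u[v==vv].min(),u[v==vv].max()) for vv in range(v.min(),v.max()+1)]
    e=r[-6:-1]; uc=np.mean([(a[1]+a[2])/2 for a in e[-4:]])
    top=[v[u==x].min() for x in range(u.min(),u.max()+1)]
    return ray(c,(uc,v.max()+.5),z),(u.min(),u.max(),v.min(),v.max(),len(v)),e,top
E
python3 - <<'E'
from h import *
a=pickle.load(open("pics/hookw.pkl","rb"));b=pickle.load(open("pics/Lw.pkl","rb"))
g=a["image"].astype(int); 
P=[];
for v in range(192,300,4):
    row=g[v,290:360].min(1); x=np.nonzero(row>150)[0]
    if len(x): P.append((v,x.min()+290,x.max()+290))
print(P)
s=[ray(a,((p[1]+p[2])/2,p[0]),.17) for p in P if 210<p[0]<284]
s=np.array(s);f=np.polyfit(s[:,0],s[:,1],1);print("yaw",np.arctan(f[0]),"y at .56",np.polyval(f,.56),np.polyval(f,.65),s[0],s[-1])
r=tab(b,"L",[.513,.195,.12],.1435);print(r)
E
```

```text
[(192, np.int64(323), np.int64(329)), (196, np.int64(321), np.int64(331)), (200, np.int64(322), np.int64(329)), (204, np.int64(322), np.int64(329)), (208, np.int64(321), np.int64(330)), (212, np.int64(321), np.int64(330)), (216, np.int64(321), np.int64(330)), (220, np.int64(321), np.int64(330)), (224, np.int64(321), np.int64(330)), (228, np.int64(321), np.int64(330)), (232, np.int64(320), np.int64(331)), (236, np.int64(305), np.int64(344)), (240, np.int64(298), np.int64(351)), (244, np.int64(293), np.int64(356)), (248, np.int64(290), np.int64(359)), (252, np.int64(290), np.int64(359)), (256, np.int64(290), np.int64(359)), (260, np.int64(290), np.int64(359)), (264, np.int64(290), np.int64(359)), (268, np.int64(290), np.int64(359)), (272, np.int64(290), np.int64(359)), (276, np.int64(290), np.int64(359)), (280, np.int64(290), np.int64(359)), (284, np.int64(290), np.int64(358)), (288, np.int64(290), np.int64(359)), (292, np.int64(290), np.int64(357)), (296, np.int64(324), np.int64(328))]
yaw -0.14648276139033845 y at .56 0.020916892427819203 0.007638334209614808 [0.55432859 0.02178848 0
[... 923 characters left out ...]
t64(194), np.int64(194), np.int64(194), np.int64(194), np.int64(194), np.int64(194), np.int64(194), np.int64(194), np.int64(194), np.int64(194), np.int64(194), np.int64(194), np.int64(194), np.int64(194), np.int64(194), np.int64(194), np.int64(194), np.int64(194), np.int64(194), np.int64(194), np.int64(195), np.int64(195), np.int64(195), np.int64(196), np.int64(196), np.int64(196), np.int64(196), np.int64(196), np.int64(196), np.int64(196), np.int64(197), np.int64(197), np.int64(197), np.int64(197), np.int64(197), np.int64(197), np.int64(198), np.int64(198), np.int64(198), np.int64(198), np.int64(199), np.int64(199), np.int64(199), np.int64(200), np.int64(200), np.int64(201), np.int64(202)])
```

```bash
cat >> h.py <<'E'
def go(P,o,rate=.15,tol=.0006):  # line + steady-state correction
    P=np.array(P,float); m.servo_line(P,o,rate=rate); cmd=P.copy()
    for _ in range(2):
        m.hold(.1); e=P-np.array(m.get_position())
        if np.abs(e).max()<tol: break
        cmd=cmd+e; m.servo_line(cmd,o,rate=.05)
    return np.array(m.get_position())
HY=-.133; HX=np.array([np.cos(HY),np.sin(HY),0])
a=pickle.load(open("pics/hookw.pkl","rb"))
tip=ray(a,(325.6,195.5),.179); 
ROOT=np.array([0,0,.17]); ROOT[0]=tip[0]+.008*np.cos(HY); ROOT[1]=.0207+np.tan(HY)*(ROOT[0]-.56)
OH=ori(HY,True)
def grasp(xy,yaw,h,f=45,up=.33):
    o=ori(yaw,True)
    go([*xy,h+.06+.0385],o,.2); p=go([*xy,h+.0385],o,.1)
    m.command_gripper(0.0,f); p=np.array(m.get_position())
    print("grasp",p,m.get_width(),m.get_grip_force()); dz=p[2]-h
    m.servo_line([*p[:2],up],o,rate=.2); return dz
E
python3 - <<'E'
from h import *
print("root",ROOT,tip)
dz=grasp([.5141,.1972],-.24,.105); print("dz",dz)
S=ROOT-.045*HX
m.move_to([*S[:2],.33],OH)
p=go([*S[:2],.1805+dz],OH,.2)
print(p,m.get_width(),m.get_contact_force(),m.get_time())
w=shot("wrist","p1");s=shot("side","p1s")
i=np.hstack([cv2.resize(w["image"][120:420,160:560],(400,300)),cv2.resize(s["image"][150:270,280:440],(400,300))])
cv2.imwrite("pics/p1v.png",i[:,:,::-1])
E
```

```text
root [0.54803305 0.02230106 0.17      ] [0.5401037  0.02361576 0.179     ]
grasp [0.51370112 0.1970899  0.14285012] 0.012824115391587737 44.151867628097534
dz 0.0378501166784128
[0.50346434 0.02833125 0.21807238] 0.012944102499268433 [-0.19785232 -0.14391156 -2.13812875] 11.15
```

View pics/p1v.png

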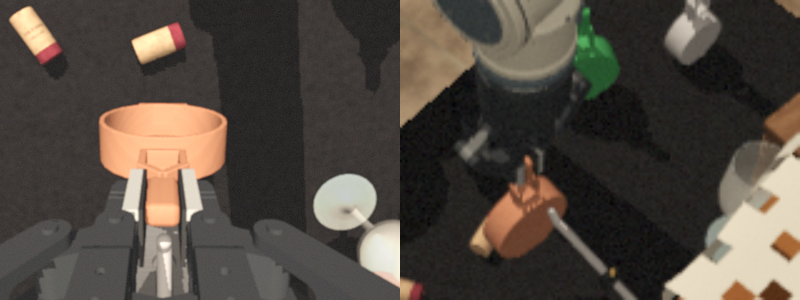

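The wrist view shows the measure level in the fingers, with the hook tip at (165,240) in line with the tab. I'll slide it on, watching the force.

```bash
cat >> h.py <<'E'
def F(): return np.array(m.get_contact_force())
def slide(p,d,dist,f0,lim,step,rate):
    """move along d in steps until |lateral force change| exceeds lim"""
    n=int(round(dist/step))
    for i in range(n):
        p=p+step*d; m.servo_line(p,OH,rate=rate)
        f=F()-f0
        if np.abs(f@d)>lim or np.linalg.norm(f)>lim+6: return p,f,True
    return p,F()-f0,False
def hang(dz,reach=.03,press=8.,pz=.0015,maxd=.075):
    m.hold(.2); f0=F(); p=np.array(m.get_position())
    p,f,hit=slide(p,HX,.045+reach,f0,3,.005,.08); print("in",(p-ROOT)@HX,f,hit)
    if hit: return None
    p,f,hit=slide(p,np.array([0,0,-1.]),p[2]-(ROOT[2]+pz+dz),f0,3,.001,.03); print("down",p[2]-dz-ROOT[2],f,hit)
    if hit: return None
    return back(p,f0,press,maxd)
def back(p,f0,press,maxd):
    p,f,hit=slide(p,HX,maxd,f0,2,.0015,.04); print("back",(np.array(m.get_position())-ROOT)@HX,f,hit)
    if not hit: return None
    for i in range(40):
        f=F()-f0
        if -(f@HX)>press: break
        p=p+.0003*HX; m.servo_line(p,OH,rate=.02)
    m.hold(.4); q=np.array(m.get_position()); print("press",(q-ROOT)@HX,F()-f0,"t",m.get_time())
    return p,f0
E
python3 - <<'E'
from h import *
r=hang(.03785); print(r, m.get_width())
if r: pickle.dump(r,open("r.pkl","wb"))
s=shot("side","p2s");w=shot("wrist","p2w")
i=np.hstack([cv2.resize(w["image"][120:420,160:560],(400,300)),cv2.resize(s["image"][180:300,300:460],(400,300))])
cv2.imwrite("pics/p2v.png",i[:,:,::-1])
E
```

```text
in 0.029842685551875137 [-0.42705317 -0.45770459 -0.28917045] False
down 0.001055221375139609 [-1.2623648   0.46846146 -0.13173937] False
back 0.05858073846761512 [-6.1849965   0.86860794  3.81936483] True
press 0.0586353183468976 [-6.30173976  1.88326394  5.7630616 ] t 23.1
(array([0.60764942, 0.01436172, 0.20890522]), array([ 0.32755889, -0.40349386, -1.36904158])) 0.012933846567287719
```

View pics/p2v.png

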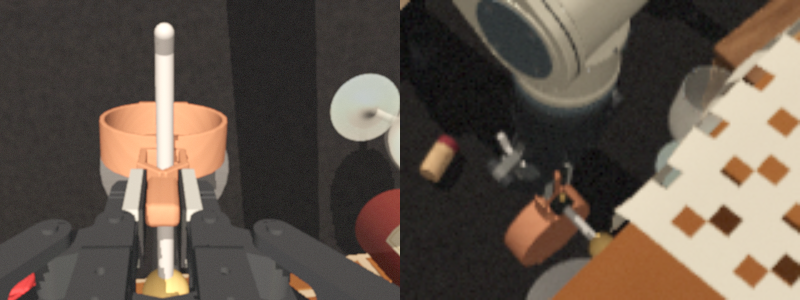

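The copper measure hangs level on the shank at the collar, at (165,195), under a 6.5 N press. I'll ease off, release, and go for the steel one.

```bash
cat >> h.py <<'E'
def release(p,f0):
    for _ in range(6):
        f=F()-f0
        if -(f@HX)<1.5 and f[2]<2.5: break
        p=p-.0003*HX*(-(f@HX)>1.5)+np.array([0,0,.0003])*(f[2]>2.5); m.servo_line(p,OH,rate=.03)
    print("eased",F()-f0); m.command_gripper(.045)
    m.servo_line(p+[0,0,.10],OH,rate=.25); print("t",m.get_time())
def fetch(k,guess,yaw,h):
    o=ori(yaw,True)
    m.move_to([*guess,h+.165],o); m.hold(.15); c=shot("wrist",k+"w")
    e,box,rows,top=tab(c,k,[*guess,h+.01],h+.0385)
    cen=e[:2]-.005*np.array([np.cos(yaw),np.sin(yaw)]); top=np.array(top,int)
    print(k,"tab",cen,"guess",guess,box,"apex col",np.mean(np.nonzero(top==top.min())[0])/len(top),[r[2]-r[1] for r in rows])
    return cen
E
python3 - <<'E'
from h import *
release(*pickle.load(open("r.pkl","rb")))
fetch("M",[.452,.347],-.08,.095); print(m.get_time())
c=pickle.load(open("pics/Mw.pkl","rb"))["image"][140:290,200:440]
s=shot("side","p3s")
cv2.imwrite("pics/p3v.png",np.hstack([cv2.resize(c,(480,300)),cv2.resize(s["image"][200:320,320:448],(320,300))])[:,:,::-1])
E
```

```text
eased [-4.16567595 -0.15270454 -2.0150126 ]
t 25.6583
M tab [0.45124108 0.34718375] guess [0.452, 0.347] (np.int64(292), np.int64(355), np.int64(196), np.int64(247), 2696) apex col 0.4296875 [np.int64(31), np.int64(31), np.int64(30), np.int64(29), np.int64(28)]
27.2417
```

View pics/p3v.png

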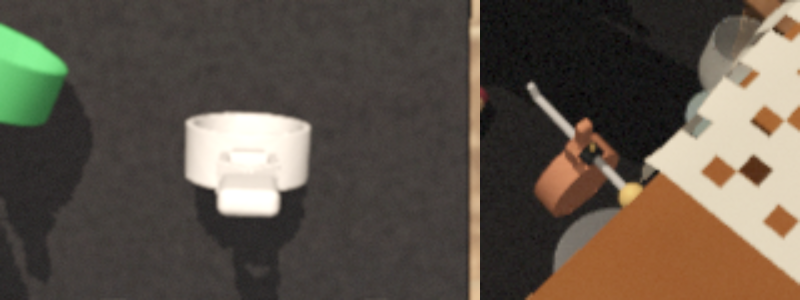

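The copper measure hangs on the hook at the collar, at (580,165) in the side crop. The steel tab is centred at (248,195) in the wrist crop. Now I'll grasp and hang the steel one.

```bash
cat >> h.py <<'E'
def hang2(dz,reach,near,press=8.):
    S=ROOT-.035*HX; m.move_to([*S[:2],.30],OH)
    go([*S[:2],.1805+dz],OH,.25); m.hold(.1); f0=F(); p=np.array([*S[:2],.1805+dz])
    p=p+(np.array(p)-np.array(m.get_position()))*.5
    p,f,hit=slide(p,HX,.035+reach,f0,3,(.035+reach)/4,.1); print("in",(p-ROOT)@HX,f,hit,m.get_time())
    if hit: return None
    z=np.array(m.get_position())[2]-dz-ROOT[2]
    p,f,hit=slide(p,np.array([0,0,-1.]),z-.002,f0,3,(z-.002)/3,.05); print("down",m.get_position()[2]-dz-ROOT[2],f,hit)
    if hit: return None
    p,f,hit=slide(p,HX,near-reach,f0,3,(near-reach)/2,.06); print("near",f,hit)
    p,f,hit=slide(p,HX,.022,f0,2,.001,.04) if not hit else (p,f,hit); print("back",(np.array(m.get_position())-ROOT)@HX,f,hit)
    if not hit: return None
    for i in range(30):
        f=F()-f0
        if -(f@HX)>press or np.linalg.norm(f)>16: break
        p=p+.0004*HX; m.servo_line(p,OH,rate=.02)
    m.hold(.35); q=np.array(m.get_position()); print("press",(q-ROOT)@HX,q[2]-dz-ROOT[2],F()-f0,"t",m.get_time())
    return p,f0
E
python3 - <<'E'
from h import *
dz=grasp([.4512,.3471],-.08,.095,up=.30); print("dz",dz,m.get_time())
r=hang2(dz,.022,.037); print(r, m.get_width())
if r: pickle.dump(r,open("r.pkl","wb"))
s=shot("side","p4s");w=shot("wrist","p4w")
i=np.hstack([cv2.resize(w["image"][120:420,160:560],(400,300)),cv2.resize(s["image"][180:300,300:460],(400,300))])
cv2.imwrite("pics/p4v.png",i[:,:,::-1])
E
```

```text
grasp [0.45088515 0.34688976 0.13298523] 0.020667713277757477 44.28876460113315
dz 0.037985226516736414 30.9833
in 0.02210125928844244 [ 0.19283787  0.72025307 -0.60139239] False 34.6667
down 0.0018620236994800199 [ 0.49680742 -0.41183649 -0.00580331] False
near [-0.04607279  0.60859071  0.10257917] False
back 0.04356734343730405 [-2.44638688  0.22674022  1.47089905] True
press 0.04409411395994027 0.0018764592607479758 [-9.0315269   1.68559137  4.56288287] t 39.0667
(array([0.59332942, 0.01623111, 0.21008053]), array([ 0.08969235, -0.25149058, -0.98392163])) 0.020773290740966736
```

View pics/p4v.png

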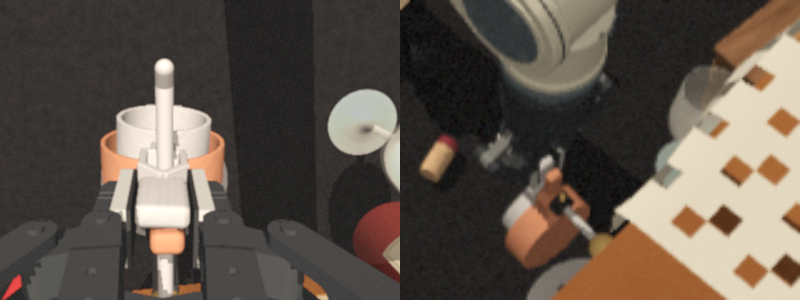

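The steel bowl is nested in the copper one, 14.5 mm in front of it, with a 9 N press. Next I'll release it and fetch the brass one.

```bash
python3 - <<'E'
from h import *
release(*pickle.load(open("r.pkl","rb")))
m.servo_line([*m.get_position()[:2],.33],OH,rate=.3)
fetch("S",[.4605,-.170],.2,.085); print(m.get_time())
c=pickle.load(open("pics/Sw.pkl","rb"))["image"][140:290,200:440]
s=shot("side","p5s")
cv2.imwrite("pics/p5v.png",np.hstack([cv2.resize(c,(480,300)),cv2.resize(s["image"][200:320,320:448],(320,300))])[:,:,::-1])
E
```

```text
eased [-3.67765397  1.97951511 -2.44826498]
t 41.575
S tab [ 0.463994   -0.17495855] guess [0.4605, -0.17] (np.int64(293), np.int64(337), np.int64(199), np.int64(251), 1284) apex col 0.6092592592592593 [np.int64(41), np.int64(41), np.int64(40), np.int64(39), np.int64(36)]
42.9833
```

View pics/p5v.png

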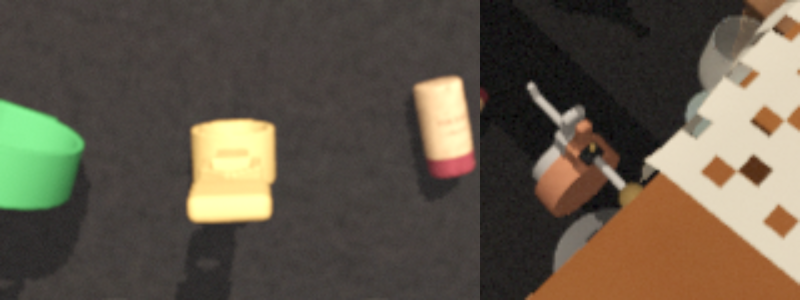

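The brass tab is centred at (230,205) in the crop, about 6 mm from the guess, so I'll use the measured position. The side crop shows steel and copper hanging nested.

```bash
python3 - <<'E'
from h import *
m.command_gripper(.06)
dz=grasp([.464,-.175],.2,.085,up=.30); print("dz",dz,m.get_time())
r=hang2(dz,.014,.023); print(r, m.get_width())
if r: pickle.dump(r,open("r.pkl","wb"))
E
```

```text
grasp [ 0.46365105 -0.1748255   0.12314606] 0.02885037740070226 44.775062799453735
dz 0.03814605525244587 47.125
in 0.01409516517021043 [-0.00437588 -0.25176058  0.14024027] False 50.3417
down 0.0018189738978039716 [-0.49066785  0.33561852  0.14716091] False
near [-0.10551625  0.49410351  0.96805706] False
back 0.030516840863946605 [-3.64297225  0.02821025  0.60898652] True
press 0.030952264150390277 0.0017955332973672855 [-9.27945507  1.84847341  6.0243157 ] t 54.9417
(array([0.58044557, 0.01801095, 0.2102088 ]), array([ 0.35549067,  0.21183593, -1.10466257])) 0.02846587098124652
```

```bash
python3 - <<'E'
from h import *
release(*pickle.load(open("r.pkl","rb")))
m.servo_line([*(ROOT-.03*HX)[:2],.36],OH,rate=.3); m.hold(.8)
s=shot("side","p6s");w=shot("wrist","p6w");print(m.get_time())
i=np.hstack([cv2.resize(w["image"][120:420,160:560],(400,300)),cv2.resize(s["image"][200:320,300:460],(400,300))])
cv2.imwrite("pics/p6v.png",i[:,:,::-1])
E
```

```text
eased [-4.3833804  -0.27084612 -1.9342203 ]
t 57.2917
58.6
```

View pics/p6v.png

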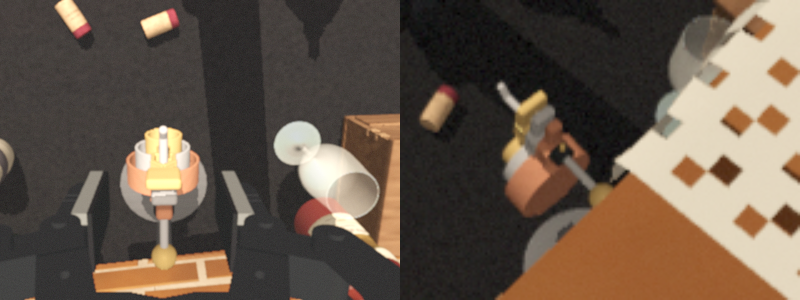

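All three measures hang nested and plumb around (163,165), the gripper is clear, and the corks and glass are where they were.

```bash
python3 -c "
from rig import manip as m
print(m.sign_off())"
```

```text
the job is handed in; nothing more can be done
None
```

The three measures hang nested on the hook, copper at the collar, then steel, then brass; each was pressed home at about 6.5 to 9.5 N, and the job was handed in at about 59 s; no verdict came back.

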